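# Open the spoon box by its spring catch

### The job

Open the wooden spoon box for the day: with a fingertip press the round steel spring catch in the lid's finger hole down until it is below the lid, and while it is held down slide the lid along, out over the end of the box where the catch is, all the way until the catch springs up in the lid's second hole and locks it open. Then take the hand clear. Nothing is picked up: leave the spoons lying in the box and the blue mug, creamer tin and sugar shaker standing where they are.

Things in the scene. Friction and masses are not known exactly. Their poses are not given: they have to be found in the camera images.
- spoon_box: Light wooden box, fixed on the counter: 170 mm (x) by 260 (y) by 74 high. Origin: centre of its underside, z up. Two 10 mm side walls, 74 mm high, carry the lid in grooves. Its +y end is a 74 mm wall; its -y (low) end is a block 66 mm long, top only 50 mm above the counter, over which the lid runs out. The lid opens along the box's -y.
- box_lid (a joint): Sliding of the darker wooden lid towards the box's -y, m: 0 shut, 0.150 locked open, stop at 0.152. A board 158 mm wide, 249 long, 9 thick, underside 57 mm and top 66 mm above the counter; it cannot lift out. About 1 N of friction, 2 to 3 N more while the catch rubs on it. With the catch up it moves only 5 mm.
- finger_hole (a point): Centre of the lid's round finger hole (48 mm wide, right through the 9 mm lid), at the lid's top face. It moves with the lid. Lid shut: on the box's midline, 95 mm from the box's origin towards -y. A second through hole, 44 mm wide, lies on the midline 150 mm from it towards the box's +y.
- catch_top (a point): Centre of the top of the spring catch, a round steel button 38 mm across with a black pad, which rises from the block, concentric with the finger hole when the lid is shut. Up, its top is 70 mm above the counter, 4 mm above the lid. The point sinks with the button and does not follow the lid. Between block and lid is a free gap of 7 mm.
- lid_catch (a joint): How far the catch is pressed, m: 0 up, 0.0185 at its bottom stop. Beyond 0.013 its top is below the lid's underside and the lid can pass over it. Spring: 4 N at first, 6.8 N fully down. Once the lid has slid some way over the button, the lid itself keeps it down until the second hole comes over it, at 0.147 to 0.152 of lid travel.
- spoon_1: Steel teaspoon, 29 x 132 x 10 mm, lying across the felt floor (11.5 mm high) of the box. Origin at the centre of its underside, long axis its y.
- spoon_2: Second teaspoon like the first, in the box.
- spoon_3: Third teaspoon like the first, in the box.
- blue_mug: Blue-grey mug, 85 x 117 x 96 mm, standing near the box behind the lid's way out. Origin at the centre of its underside; handle towards its -y.
- creamer_tin: White and blue creamer tin with dark blue lid, 56 mm wide, 94 mm high, standing behind the box. Origin at the centre of its underside.
- sugar_shaker: Glass sugar shaker with steel spout, 72 mm wide, 98 mm high, standing beyond the box's +y end. Origin at the centre of its underside.

How it is judged:
On the way, in this order (a step that is already met when the one before it is completed fails the run):
1. the fingers press the catch down below the lid while the lid is still shut (value of joint lid_catch above 0.0125 m and value of joint box_lid below 0.02 m and contact force between the fingers and lid_catch above 1 N), for 0.05 s.
2. the lid is sliding over the held-down catch (value of joint lid_catch above 0.0115 m and value of joint box_lid above 0.05 m), for 0.05 s.
At the end, for the whole second after the job is handed in: The lid is at rest at least 144 mm open, with the catch sprung up again (pressed less than 4 mm) in the lid's second hole, the spoons lying in the box, mug, tin and shaker upright (value of joint box_lid above 0.144 m and value of joint lid_catch below 0.004 m and velocity of joint box_lid between -0.01 and 0.01 m/s and z of each of spoon_1, spoon_2, spoon_3 in the frame of spoon_box below 0.03 m and angle between each of blue_mug, creamer_tin, sugar_shaker's own z axis and vertical below 0.1 rad); the robot touches nothing.
It fails at once if a spoon is lifted or moved more than 30 mm (distance of any of spoon_1, spoon_2, spoon_3 from where it was at the start of the episode above 0.03 m).
It fails at once if the mug, the tin or the shaker is lifted or moved more than 25 mm (distance of any of blue_mug, creamer_tin, sugar_shaker from where it was at the start of the episode above 0.025 m).
It also fails if it takes over 37 s, if anything falls off the work surface, if the arm or the gripper's body presses on something with over 40 N, if the wrist force passes 120 N, or if a joint passes its speed limit or range.

### The arm

A 6-joint arm with a two-finger parallel gripper is mounted at the origin on a cart in front of the work surface, level with it; the furniture and walls round the work are solid. World frame = base frame: x ahead of the robot, y to its left, z up, the work surface at z = 0. Lengths are in m, angles in rad, forces in N, time in s.
With the tool pointing down it reaches from about 0.35 to 0.975 m from the base axis. Payload 7.1 kg.
Tool frame: the origin (TCP) lies at the very end of the fingers, on their centre line; the grasp point (between the pads) lies 19 mm behind it (grip_point_offset is the z of the grasp point in the tool frame, in m); z points along the fingers, y is the line along which they close (so a half turn about z gives the same grasp; the last joint's range is limited). The gripper opens to 88 mm and grips with 3 to 60 N. Pads are 20 mm wide; open, the fingers measure 115 mm over their backs; the gripper's body (75 mm by 178 mm) begins 61 mm behind the grasp point.
Start: joints at [1.121, 0.423, 1.63, -0, 1.089, -0.019], TCP at [0.261, 0.568, 0.223] pointing down, gripper open.
Joint ranges: [-3, 3], [-0.9, 2.11], [0.09, 2.58], [-1.31, 4.45], [0.11, 2.69], [-2.54, 2.54]. Speed limits (rad/s): [2.39, 2.39, 3.01, 3.14, 3.14, 3.14].

### API

Orientations are given as a unit quaternion [x, y, z, w].
In Python, from rig import state, camera, camera_model, sign_off, grip_point_offset gives the robot as it stands.
- The arm moves only by the tool jog_arm, never from a script. Its arguments are lists of equal length, an entry for each row: "fingers": the closure, from 0 (fully open) to 1 (shut); "delta_pos": the shift along the tool's x, y, z in m, a list of three; "twist": the turn, a rotation vector about the tool's x, y, z in degrees, a list of three. In form: {"fingers": [fingers, ...], "delta_pos": [[x, y, z], ...], "twist": [[ax, ay, az], ...]}. A call has 1 to 5 rows; each row shifts and turns the commanded pose from where the row before left it, along the tool's axes as they then stand; what a row does not reach is not made up. A row lasts 1/12 s, in which the tool goes at most 41.7 mm and 7.16 degrees, less where a joint would pass 70% of its speed; a pose out of reach is approached as far as the arm can. A call with a gripper value outside its range is refused whole. The fingers move at their own pace and stop on an object; the grip force is fixed at half the most. Time passes only in rows, so rows that do not move let the fingers close. It gives the time, the measured TCP pose, the force, the opening and the grip force at its end, in the units of the state.
- state(): the state, without advancing time (a new reading comes with each control period).
- camera(name): name is "scene" or "top" or "wrist"; returns the picture (400x640x3 uint8, blue, green, red); there is no depth.
- camera_model(name): a dict with "camera_matrix" (3x3 intrinsics, pixels), "R" (3x3) and "t" (3): a world point X has camera coordinates R X + t. Camera axes: x right, y down, z forward; pixel columns grow to the right and rows downward; lengths in m; the calibration is good to about 2 mm. The wrist camera is an equidistant fisheye: a pixel r from the principal point sees the ray r / f radians off the axis. A picture is of the moment at which its call begins: read the wrist's pose just before it. camera_model takes no time and is no camera call; for the wrist camera it gives the pose at the moment of the call.
- sign_off(): hands the job in; it is judged then, once.
The state is a dict: "time_s": time; "joint_pos": joint angles; "dq": joint speeds; "tau": joint torques, N m; "position": TCP position; "eef_rot": TCP orientation; "force": force on the tool from outside, world axes, zero at the start; "torque": the same for the moment, N m; "grip_width": finger opening in m; "gripper_force": force on a finger pad.
Only numpy, scipy, OpenCV 4.12 (cv2) and the standard library are available. Lean on these libraries where they do the work, as an engineer would, in place of code of your own. Each camera call takes 0.05 s, during which the arm holds its last target. There are 200 camera calls.

## Working session

There is one attempt and no reset: what is moved stays moved. The work goes in short steps, Python scripts to look and compute and a tool call to move; the robot and the scene stay as the last step left them, time stands still between calls to the robot, and variables do not carry over. Pictures are saved under pics/ and viewed, at most 10 in all, crops included, and the job is handed in when it is done.

Besides the shell and the picture viewer there is one more tool, called after "Request:" as name(argument=value, ...), one argument or row to a line, values as JSON. jog_arm: Moves the arm, as the interface text tells. Its arguments: {"type":"object","properties":{"fingers":{"type":"array","items":{"type":"number"}},"delta_pos":{"type":"array","items":{"type":"array","items":{"type":"number"}}},"twist":{"type":"array","items":{"type":"array","items":{"type":"number"}}}},"required":["fingers","delta_pos","twist"]}

```bash
mkdir -p pics
python3 - <<'E'
from rig import *
import cv2
s=state();print(s)
for n in("scene","top"):
    cv2.imwrite(f"pics/{n}0.png",camera(n)); m=camera_model(n);print(n,m)
E
```

```text
{'time_s': 0.0, 'joint_pos': array([ 1.12098455e+00,  4.23836813e-01,  1.63071542e+00, -1.67146489e-05,
        1.08859153e+00, -1.89738023e-02]), 'dq': array([-1.02786883e-03,  1.25367951e-03,  1.82968633e-03,  1.40746594e-03,
        8.63210819e-05,  1.48264456e-04]), 'tau': array([-1.28585729e-03, -5.44628263e+01, -2.73665839e+01,  6.42849086e-02,
        2.29157845e-02, -9.46714340e-05]), 'position': array([0.26073737, 0.56738549, 0.22189423]), 'eef_rot': array([ 2.13752894e-01,  9.76887455e-01, -7.56068253e-04, -1.72925876e-04]), 'force': array([-0.29321171, -0.31297315, -0.56611576]), 'torque': array([-0.0361565 , -0.01436866,  0.00898679]), 'gripper_force': 0.0, 'grip_width': 0.08761749216952326}
scene {'camera_matrix': array([[391.77848022,   0.        , 316.81741557],
       [  0.        , 391.77848022, 199.6789529 ],
       [  0.        ,   0.        ,   1.        ]]), 'R': array([[ 0.9092979 , -0.41598483,  0.0115734 ],
       [-0.29843249, -0.67121905, -0.67853005],
       [ 0.2900265 ,  0.61353208, -0.73448147]]), 't': array([-0.55761933,  0.21529072,  0.7555327 ])}
top {'camera_matrix': array([[412.17947251,   0.        , 320.19390175],
       [  0.        , 412.17947251, 199.84613286],
       [  0.        ,   0.        ,   1.        ]]), 'R': array([[-0.00165776, -0.99979212, -0.0203217 ],
       [-0.99172389,  0.00425258, -0.12831855],
       [ 0.12837829,  0.0199408 , -0.99152477]]), 't': array([-0.03640177,  0.59344221,  0.9129692 ])}
```

View pics/top0.png

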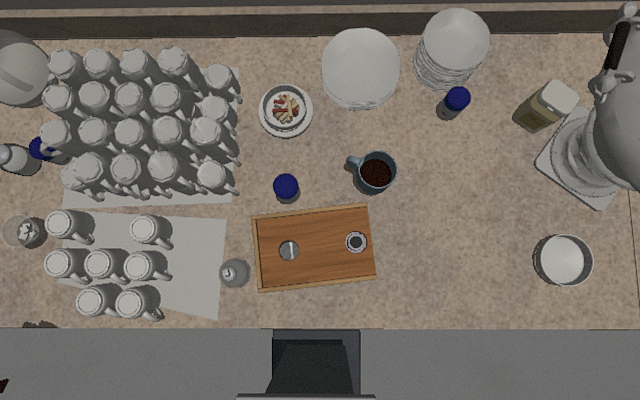

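View pics/scene0.png

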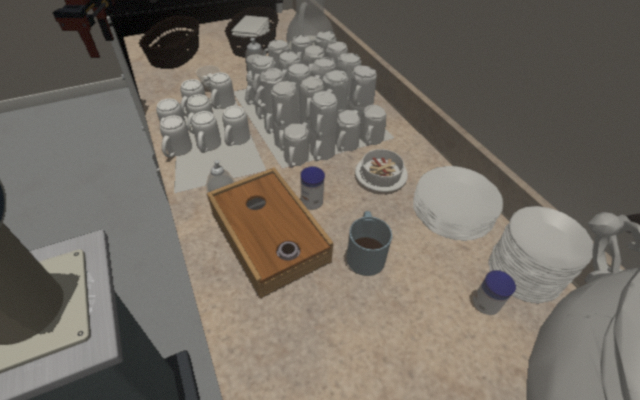

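The top view shows the box with the catch at about (356,242), the second hole at (289,250) and the mug at (377,172). The scene view shows the catch at (288,250) and the second hole at (256,202).

```bash
cat > h.py <<'E'
import numpy as np,cv2
from rig import *
def ray(m,u,z):
    d=np.linalg.inv(m["camera_matrix"])@[u[0],u[1],1]; R=m["R"];c=-R.T@m["t"];d=R.T@d
    return c+d*(z-c[2])/d[2]
E
python3 - <<'E'
from h import *
for n,cat,hol in(("top",(356,242),(289,250)),("scene",(288,250),(256,202))):
    im=cv2.imread(f"pics/{n}0.png");m=camera_model(n)
    hsv=cv2.cvtColor(im,cv2.COLOR_BGR2HSV)
    wood=((hsv[...,0]>4)&(hsv[...,0]<22)&(hsv[...,1]>95)).astype(np.uint8)
    for nm,c,z in(("catch",cat,.069),("hole",hol,.066)):
        w=1-wood; w2=np.zeros_like(w); x,y=c; w2[y-16:y+17,x-16:x+17]=w[y-16:y+17,x-16:x+17]
        k,l,st,ce=cv2.connectedComponentsWithStats(w2)
        i=min(range(1,k),key=lambda i:np.hypot(*(ce[i]-c))-.01*st[i,4])
        u=st[i,:2]+(st[i,2:4]-1)/2
        print(n,nm,st[i],u,ray(m,u,z))
    if n=="top":
        k,l,st,ce=cv2.connectedComponentsWithStats(wood); i=1+np.argmax(st[1:,4])
        r=cv2.minAreaRect(np.argwhere(l==i)[:,::-1].astype(np.float32)); print(r)
        for p in cv2.boxPoints(r): print(ray(m,p,.074))
    x0,y0=np.array(cat)-[110,60]
    if n=="top": cv2.imwrite("pics/tc.png",cv2.resize(im[180:300,240:400],None,fx=5,fy=5,interpolation=cv2.INTER_CUBIC))
E
```

```text
top catch [345 232  22  22 376] [355.5 242.5] [ 0.49445949 -0.11622868  0.069     ]
top hole [279 240  20  20 306] [288.5 249.5] [0.47948532 0.03141944 0.066     ]
((312.7145080566406, 247.1087188720703), (77.5091323852539, 119.064697265625), 83.19094848632812)
[0.55394813 0.11889727 0.074     ]
[ 0.58436327 -0.14295547  0.074     ]
[ 0.41682948 -0.16002873  0.074     ]
[0.38690802 0.09551649 0.074     ]
scene catch [276 241  24  19 352] [287.5 250. ] [ 0.49472498 -0.11750638  0.069     ]
scene hole [247 198  19  12 174] [256.  203.5] [0.4781992  0.02886714 0.066     ]
```

View pics/tc.png

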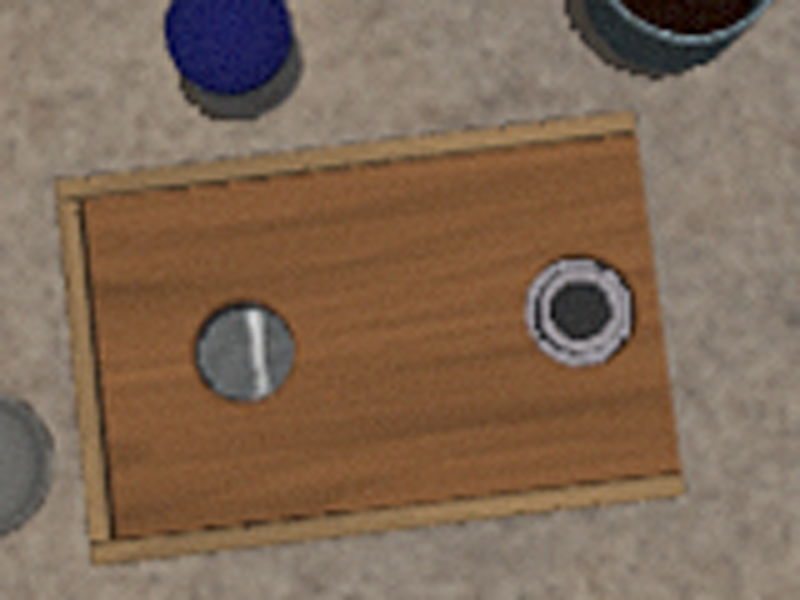

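The crop confirms it: the lid is shut, the catch is at about (0.4945, -0.117) and the slide direction is about (0.11, -0.994). I'll carry the closed fingers over at their present height.

Request:
jog_arm(
  fingers=[1,1,1,1,1],
  delta_pos=[
    [-0.025,-0.026,0],
    [-0.025,-0.026,0],
    [-0.025,-0.026,0],
    [-0.025,-0.026,0],
    [-0.025,-0.026,0],
  ],
  twist=[
    [0,0,0],
    [0,0,0],
    [0,0,0],
    [0,0,0],
    [0,0,0],
  ],
)

```text
time_s: 0.52
position: [0.3202, 0.3958, 0.2223]
eef_rot: [0.213, 0.977, -0.0, -0.0]
force: [0.5, 0.2, 0.8]
grip_width: 0.0581
gripper_force: 0.0
```

Request:
jog_arm(
  fingers=[1,1,1,1,1],
  delta_pos=[
    [-0.025,-0.026,0],
    [-0.025,-0.026,0],
    [-0.025,-0.026,0],
    [-0.025,-0.026,0],
    [-0.025,-0.026,0],
  ],
  twist=[
    [0,0,0],
    [0,0,0],
    [0,0,0],
    [0,0,0],
    [0,0,0],
  ],
)

```text
time_s: 0.93
position: [0.3795, 0.2255, 0.2226]
eef_rot: [0.214, 0.977, -0.0, -0.0]
force: [0.5, 1.0, -0.2]
grip_width: 0.0246
gripper_force: 0.0
```

Request:
jog_arm(
  fingers=[1,1,1,1,1],
  delta_pos=[
    [-0.025,-0.026,0],
    [-0.025,-0.026,0],
    [-0.025,-0.026,0],
    [-0.025,-0.026,0],
    [-0.025,-0.026,0],
  ],
  twist=[
    [0,0,0],
    [0,0,0],
    [0,0,0],
    [0,0,0],
    [0,0,0],
  ],
)

```text
time_s: 1.35
position: [0.4389, 0.0551, 0.2226]
eef_rot: [0.214, 0.977, 0.0, -0.0]
force: [0.2, 0.6, -0.5]
grip_width: 0.0007
gripper_force: 0.0
```

Request:
jog_arm(
  fingers=[1,1,1,1,1],
  delta_pos=[
    [-0.025,-0.026,0],
    [-0.025,-0.026,0],
    [-0.025,-0.026,0],
    [-0.025,-0.026,0],
    [-0.025,-0.026,0],
  ],
  twist=[
    [0,0,0],
    [0,0,0],
    [0,0,0],
    [0,0,0],
    [0,0,0],
  ],
)

```text
time_s: 1.77
position: [0.4981, -0.1152, 0.2225]
eef_rot: [0.214, 0.977, 0.0, -0.0]
force: [1.1, 0.6, -0.2]
grip_width: 0.0007
gripper_force: 0.0
```

Request:
jog_arm(
  fingers=[1,1,1,1,1],
  delta_pos=[
    [0,0,0],
    [0,0,0],
    [0,0,0],
    [0,0,0],
    [0,0,0],
  ],
  twist=[
    [0,0,6.5],
    [0,0,6.5],
    [0,0,6.5],
    [0,0,6.5],
    [0,0,6.5],
  ],
)

```text
time_s: 2.18
position: [0.4978, -0.1135, 0.2223]
eef_rot: [0.481, 0.877, -0.0, -0.0]
force: [0.8, 0.3, -0.2]
grip_width: 0.0003
gripper_force: 0.0
```

Request:
jog_arm(
  fingers=[1,1,1,1,1],
  delta_pos=[
    [0,0,0],
    [0,0,0],
    [0,0,0],
    [0,0,0],
    [0,0,0],
  ],
  twist=[
    [0,0,6.5],
    [0,0,6.5],
    [0,0,6.5],
    [0,0,6.5],
    [0,0,0],
  ],
)

```text
time_s: 2.6
position: [0.4979, -0.1133, 0.2224]
eef_rot: [0.665, 0.747, -0.0, -0.0]
force: [-0.0, 0.2, 0.7]
grip_width: 0.0001
gripper_force: 0.0
```

Request:
jog_arm(
  fingers=[1,1,1,1,1],
  delta_pos=[
    [-0.0033,-0.0038,0.03],
    [0,0,0.03],
    [0,0,0.03],
    [0,0,0.02],
    [0,0,0],
  ],
  twist=[
    [0,0,0],
    [0,0,0],
    [0,0,0],
    [0,0,0],
    [0,0,0],
  ],
)

```text
time_s: 3.02
position: [0.4918, -0.1164, 0.109]
eef_rot: [0.663, 0.749, -0.002, -0.003]
force: [-0.7, 0.2, -0.3]
grip_width: 0.0006
gripper_force: 0.0
```

Run:
```python
from h import *
s=state();print(s["position"],s["joint_pos"])
m=camera_model("wrist");im=camera("wrist");cv2.imwrite("pics/w1.png",im)
K=m["camera_matrix"];print(K)
def proj(X):
    c=m["R"]@X+m["t"];th=np.arctan2(np.hypot(c[0],c[1]),c[2]);return K[:2,2]+K[0,0]*th*c[:2]/np.hypot(c[0],c[1])
print(proj(np.array([.4945,-.117,.07])),proj(s["position"]))
```

```text
[ 0.49179377 -0.11639476  0.10897278] [-2.55921038e-01  4.25348922e-01  1.96294149e+00 -6.02647861e-05
  7.60672197e-01 -3.78207218e-01]
[[309.70691629   0.         318.66280535]
 [  0.         309.70691629 199.2989689 ]
 [  0.           0.           1.        ]]
[323.26354607 225.57985203] [319.10596482 247.34124141]
```

View pics/w1.png

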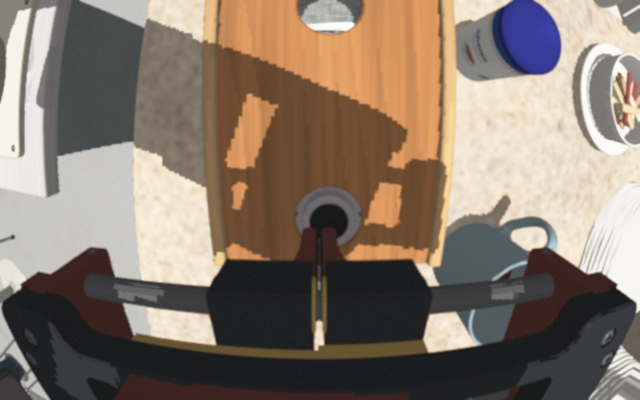

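The wrist view shows the button ring spanning u 296–362 with its top at v≈186 and centre about (328,217). I'll work out where that is.

Run:
```python
from h import *
m=camera_model("wrist");K=m["camera_matrix"]
def wray(u,z):
    d=(np.array(u)-K[:2,2])/K[0,0];th=np.hypot(*d);v=np.r_[d/th*np.sin(th),np.cos(th)]
    R=m["R"];c=-R.T@m["t"];v=R.T@v;return c+v*(z-c[2])/v[2]
for u,z in (((296,217),.068),((362,217),.068),((328,186),.068),((328,217),.07),((331,34),.066),((298,10),.066),((363,10),.066)): print(u,wray(u,z))
s=state();print(s["position"])
```

```text
(296, 217) [ 0.47659089 -0.11485697  0.068     ]
(362, 217) [ 0.52211253 -0.10927275  0.068     ]
(328, 186) [ 0.49574994 -0.09034875  0.068     ]
(328, 217) [ 0.49845532 -0.11145992  0.07      ]
(331, 34) [0.48508159 0.01171801 0.066     ]
(298, 10) [0.46125711 0.02668584 0.066     ]
(363, 10) [0.50416904 0.03257674 0.066     ]
[ 0.49309267 -0.11673775  0.11093667]
```

Request:
jog_arm(
  fingers=[1,1,1,1,1],
  delta_pos=[
    [0.001,0.003,0],
    [0,0,0.015],
    [0,0,0.015],
    [0,0,0.004],
    [0,0,0],
  ],
  twist=[
    [0,0,0],
    [0,0,0],
    [0,0,0],
    [0,0,0],
    [0,0,0],
  ],
)

```text
time_s: 3.48
position: [0.498, -0.1157, 0.0792]
eef_rot: [0.663, 0.748, 0.0, 0.0]
force: [-0.8, -0.4, 0.6]
grip_width: 0.0005
gripper_force: 0.0
```

Request:
jog_arm(
  fingers=[1,1,1,1,1],
  delta_pos=[
    [0,0,0.005],
    [0,0,0.005],
    [0,0,0.004],
    [0,0,0],
    [0,0,0],
  ],
  twist=[
    [0,0,0],
    [0,0,0],
    [0,0,0],
    [0,0,0],
    [0,0,0],
  ],
)

```text
time_s: 3.9
position: [0.4987, -0.116, 0.0652]
eef_rot: [0.664, 0.748, 0.001, 0.001]
force: [2.4, 0.5, 5.5]
grip_width: 0.0005
gripper_force: 2.3
```

Run:
```python
from h import *
s=state();print(s["position"],s["force"])
ims=[cv2.resize(camera("wrist"),None,fx=1,fy=1)[140:300,220:440],camera("scene")[180:300,200:365]]
cv2.imwrite("pics/p2.png",np.vstack([cv2.resize(i,(660,480) if 0 else (400,290),interpolation=cv2.INTER_CUBIC) for i in ims]))
```

```text
[ 0.49871888 -0.11603908  0.06521446] [2.35799985 0.45798862 5.48453134]
```

View pics/p2.png

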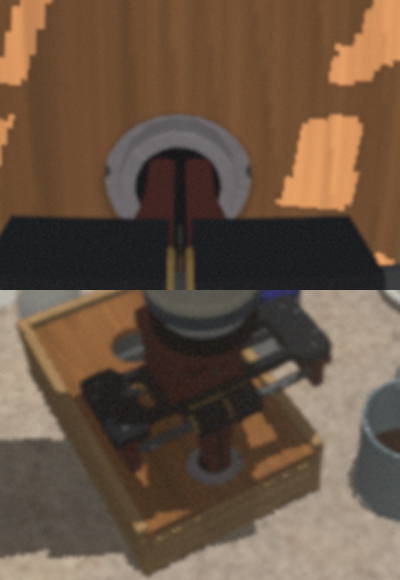

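The fingertip stands on the black pad, inside the hole, with 5.5 N as the spring should give. I'll press on.

Request:
jog_arm(
  fingers=[1,1,1,1,1],
  delta_pos=[
    [0,0,0.004],
    [0,0,0.004],
    [0,0,0.003],
    [0,0,0],
    [0,0,0],
  ],
  twist=[
    [0,0,0],
    [0,0,0],
    [0,0,0],
    [0,0,0],
    [0,0,0],
  ],
)

```text
time_s: 4.42
position: [0.4987, -0.116, 0.0542]
eef_rot: [0.664, 0.748, 0.0, 0.001]
force: [2.5, 0.2, 6.5]
grip_width: 0.0003
gripper_force: 3.1
```

Request:
jog_arm(
  fingers=[1,1,1,1,1],
  delta_pos=[
    [-0.005,0,0],
    [-0.005,0,0],
    [-0.005,0,0],
    [-0.005,0,0],
    [-0.005,0,0],
  ],
  twist=[
    [0,0,0],
    [0,0,0],
    [0,0,0],
    [0,0,0],
    [0,0,0],
  ],
)

```text
time_s: 4.83
position: [0.4998, -0.1397, 0.0538]
eef_rot: [0.664, 0.748, 0.0, -0.001]
force: [0.3, 6.6, 7.0]
grip_width: 0.0004
gripper_force: 3.9
```

Request:
jog_arm(
  fingers=[1,1,1,1,1],
  delta_pos=[
    [-0.006,0,0],
    [-0.006,0,0],
    [-0.006,0,0],
    [-0.006,0,0],
    [-0.006,0,0],
  ],
  twist=[
    [0,0,0],
    [0,0,0],
    [0,0,0],
    [0,0,0],
    [0,0,0],
  ],
)

```text
time_s: 5.25
position: [0.5032, -0.1696, 0.0534]
eef_rot: [0.664, 0.748, -0.0, -0.001]
force: [0.9, 4.8, 2.2]
grip_width: 0.0007
gripper_force: 2.6
```

Request:
jog_arm(
  fingers=[1,1,1,1,1],
  delta_pos=[
    [-0.008,0,0],
    [-0.008,0,0],
    [-0.008,0,0],
    [-0.008,0,0],
    [-0.008,0,0],
  ],
  twist=[
    [0,0,0],
    [0,0,0],
    [0,0,0],
    [0,0,0],
    [0,0,0],
  ],
)

```text
time_s: 5.67
position: [0.5079, -0.2092, 0.0534]
eef_rot: [0.664, 0.748, 0.0, -0.001]
force: [0.8, 4.7, 2.4]
grip_width: 0.0005
gripper_force: 2.6
```

Request:
jog_arm(
  fingers=[1,1,1,1,1],
  delta_pos=[
    [-0.008,0,0],
    [-0.008,0,0],
    [-0.008,0,0],
    [-0.008,0,0],
    [-0.008,0,0],
  ],
  twist=[
    [0,0,0],
    [0,0,0],
    [0,0,0],
    [0,0,0],
    [0,0,0],
  ],
)

```text
time_s: 6.08
position: [0.5126, -0.2488, 0.0533]
eef_rot: [0.664, 0.748, 0.0, -0.002]
force: [1.6, 5.2, 3.1]
grip_width: 0.0004
gripper_force: 2.5
```

Request:
jog_arm(
  fingers=[1,1,1,1,1],
  delta_pos=[
    [-0.004,0,0],
    [-0.004,0,0],
    [-0.004,0,0],
    [-0.003,0,0],
    [0,0,0],
  ],
  twist=[
    [0,0,0],
    [0,0,0],
    [0,0,0],
    [0,0,0],
    [0,0,0],
  ],
)

```text
time_s: 6.5
position: [0.5149, -0.2648, 0.0534]
eef_rot: [0.664, 0.748, -0.0, -0.001]
force: [-1.0, 3.0, 0.7]
grip_width: 0.0007
gripper_force: 1.1
```

Request:
jog_arm(
  fingers=[1,1,1,1],
  delta_pos=[
    [-0.003,0,0],
    [-0.003,0,0],
    [-0.002,0,0],
    [0,0,0],
  ],
  twist=[
    [0,0,0],
    [0,0,0],
    [0,0,0],
    [0,0,0],
  ],
)

```text
time_s: 6.83
position: [0.5168, -0.2736, 0.0537]
eef_rot: [0.664, 0.748, -0.0, 0.001]
force: [-0.5, 0.3, -0.3]
grip_width: 0.0005
gripper_force: 0.4
```

Request:
jog_arm(
  fingers=[1,1,1],
  delta_pos=[
    [-0.002,0,0],
    [-0.001,0,0],
    [0,0,0],
  ],
  twist=[
    [0,0,0],
    [0,0,0],
    [0,0,0],
  ],
)

```text
time_s: 7.08
position: [0.517, -0.2763, 0.0538]
eef_rot: [0.664, 0.748, -0.0, 0.0]
force: [-0.4, 0.2, -0.5]
grip_width: 0.0006
gripper_force: 0.1
```

Run:
```python
from h import *
a=camera("wrist")[0:300,160:480];b=camera("top")[180:300,240:440]
cv2.imwrite("pics/p3.png",np.vstack([cv2.resize(a,(320,300)),cv2.resize(b,(500,300),interpolation=cv2.INTER_CUBIC)[:, :320] if 0 else cv2.resize(b,(320,192))]))
cv2.imwrite("pics/p4.png",np.hstack([a,cv2.resize(b,(480,300),interpolation=cv2.INTER_CUBIC)]))
```

```text
(no output)
```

View pics/p4.png

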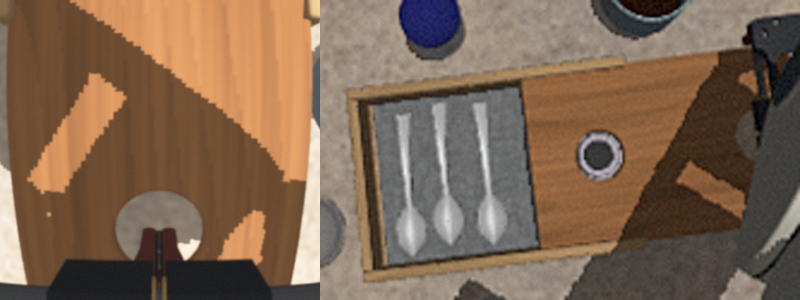

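The catch's steel ring shows up bright in the second hole at about (600,155) in the right half, and the push force has dropped to zero. The catch has sprung up, so I'll back off the edge and lift out.

Request:
jog_arm(
  fingers=[1,1,1,1,1],
  delta_pos=[
    [0.005,0,0],
    [0,0,-0.01],
    [0,0,-0.03],
    [0,0,-0.04],
    [0,0,-0.04],
  ],
  twist=[
    [0,0,0],
    [0,0,0],
    [0,0,0],
    [0,0,0],
    [0,0,0],
  ],
)

```text
time_s: 7.6
position: [0.5154, -0.27, 0.1749]
eef_rot: [0.664, 0.748, -0.0, -0.001]
force: [1.2, -0.8, 0.3]
grip_width: 0.0009
gripper_force: 0.0
```

Request:
jog_arm(
  fingers=[1,1,1,1,1],
  delta_pos=[
    [-0.03,0,-0.02],
    [-0.03,0,0],
    [-0.03,0,0],
    [-0.03,0,0],
    [0,0,0],
  ],
  twist=[
    [0,0,0],
    [0,0,0],
    [0,0,0],
    [0,0,0],
    [0,0,0],
  ],
)

```text
time_s: 8.02
position: [0.5311, -0.3945, 0.1952]
eef_rot: [0.665, 0.747, -0.0, 0.002]
force: [-0.5, -0.1, 0.0]
grip_width: 0.0002
gripper_force: 0.0
```

Run:
```python
from h import *
print(state()["position"],state()["force"])
a=camera("top");m=camera_model("top");b=camera("scene")[150:350,180:440]
cv2.imwrite("pics/p5.png",np.hstack([cv2.resize(a[180:300,240:440],(500,300),interpolation=cv2.INTER_CUBIC),cv2.resize(b,(300,300))]))
g=cv2.cvtColor(a,cv2.COLOR_BGR2HSV);w=((g[...,0]>4)&(g[...,0]<22)&(g[...,1]>95))
for x,y in((356,242),(424,234)):
    k,l,st,ce=cv2.connectedComponentsWithStats((~w[y-18:y+19,x-18:x+19]).astype(np.uint8))
    for i in range(1,k):
        if st[i,4]>80:
            u=st[i,:2]+(st[i,2:4]-1)/2+[x-18,y-18]; print(st[i],u,ray(m,u,.066))
```

```text
[ 0.53107427 -0.39448902  0.19520414] [-0.50109937 -0.14416546  0.00962488]
[  9   8  19  21 309] [356. 242.] [ 0.49563034 -0.1175378   0.066     ]
[32  0  5 32 91] [440.  231.5] [ 0.51824238 -0.30259619  0.066     ]
[  7   8  22  21 356] [423.5 234. ] [ 0.5128422  -0.26623837  0.066     ]
```

View pics/p5.png

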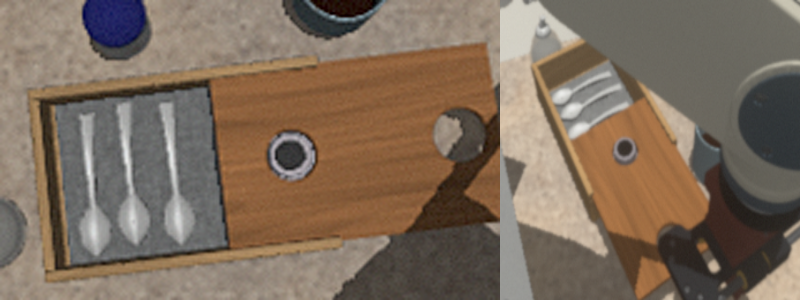

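The lid has moved about 150 mm. The catch stands concentric in the second hole with its ring bright, the spoons lie still and the hand is clear.

```bash
python3 -c "
from rig import *
print(sign_off())"
```

```text
the job is handed in; nothing more can be done
None
```

The lid is about 150 mm open with the catch up in its second hole; spoons, mug and tin look undisturbed (shaker not checked closely), the hand is clear, and I handed the job in at about 8 s (no verdict was returned).

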